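# Prop open the cigar chest

## Robot

A 6-joint arm with a two-finger parallel gripper is mounted at the origin on the work surface. World frame = base frame: x ahead of the robot, y to its left, z up, the work surface at z = 0. Lengths are in m, angles in rad, forces in N, time in s.
With the tool pointing down it reaches from about 0.4 to 0.825 m from the base axis. Payload 7 kg.
Tool frame: the origin (TCP) lies midway between the tips of the shut fingers; the grasp point (between the pads) lies 19 mm behind it; z points along the fingers, y is the direction in which the jaws open and shut (so a half turn about z gives the same grasp; the last joint's range is limited). The gripper opens to 88 mm and grips with 3 to 60 N. Pads are 19 mm wide; open, the fingers measure 130 mm over their backs; the gripper's body (78 mm by 193 mm) begins 47 mm behind the grasp point.
Start: joints at [-1.058, 0.359, 0.012, 0, -1.224, -0.288], TCP at [0.15, -0.658, 0.227] pointing down, gripper open.
Joint ranges: [-3.07, 3.07], [-1.43, 2.12], [-1.02, 1.25], [-3.03, 1.67], [-3.05, -0], [-3.03, 3.03]. Speed limits (rad/s): [2.39, 2.39, 3.01, 3.14, 3.14, 3.14].

## Interface

Orientations are given as [roll, pitch, yaw] about the fixed x, y, z axes, in that order (R = Rz(yaw) Ry(pitch) Rx(roll)).
In Python, from station import get_state, grab_frame, camera_info, job_done gives the robot as it stands. The module is installed in compiled form; this text tells all that it offers.
- The arm moves only by the shell command python3 -m inch 'ROWS' [FORCE]. ROWS is JSON, a list that holds one entry, the list of rows, each a list of 7 numbers: the shift along the tool's x, y, z normalised to -1 to 1, where 1 is 50 cm, then the turn, a rotation vector about the tool's x, y, z normalised to -1 to 1, where 1 is 180 degrees, then the closure, from 0 (fully open) to 1 (shut). A call has 1 to 20 rows; each row shifts and turns the commanded pose from where the row before left it, along the tool's axes as they then stand; what a row does not reach is not made up. A row lasts 1/10 s, in which the tool goes at most 50 mm and 8.59 degrees, less where a joint would pass 70% of its speed; a pose out of reach is approached as far as the arm can. A call with a number of a shift or a turn outside -1 to 1 is refused whole. A call with a gripper value outside its range is refused whole. The fingers move at their own pace and stop on an object; FORCE is the grip in N (left out, the last holds). Time passes only in rows, so rows that do not move let the fingers close. It gives the time, the measured TCP pose, the force and the opening at its end, in the units of the state.
- get_state(): the state, without advancing time (a new reading comes with each control period).
- grab_frame(name): name is "scene" or "top"; returns the picture (400x640x3 uint8, blue, green, red); there is no depth.
- camera_info(name): a dict with "vertical_fov" (degrees; the focal length in pixels is half the picture's height over the tangent of half this angle, whatever the lens; pixels are square), "cx", "cy" (the principal point, pixels), "R" (3x3) and "t" (3): a world point X has camera coordinates R X + t. Camera axes: x right, y down, z forward; pixel columns grow to the right and rows downward; lengths in m; the calibration is good to about 2 mm. A picture is of the moment at which its call begins. camera_info takes no time and is no camera call.
- job_done(): hands the job in, once; it reports no verdict.
The state is a dict: "t": time; "q": joint angles; "qd": joint speeds; "joint_efforts": joint torques, N m; "eef_pos": TCP position; "ee_rot": TCP orientation; "force": force on the tool from outside, world axes, zero at the start; "moment": the same for the moment, N m; "width": finger opening in m.
Only numpy, scipy, OpenCV 4.12 (cv2) and the standard library are available. Lean on these libraries where they do the work, as an engineer would, in place of code of your own. Each camera call takes 0.05 s, during which the arm holds its last target.

## Task

The cigar chest on the rolling bench has to stand open for filling. Lift its lid by the brass bar until it stays up by itself, swing the steel prop rod up from the end of the chest, then let the lid down onto it so that the rod's tip sits in the socket on the lid and the rod carries the lid. Leave the other things on the bench as they are.

Things in the scene. Friction and masses are not known exactly. Their poses are not given: they have to be found in the camera images.
- chest: Dark red-brown wooden cigar chest fixed to the bench, 260 mm along its x (away from the robot), 220 mm along its y, 100 mm high without lid. Origin under its centre, z up. Hinge along its +y long top edge; front is its -y side, to the robot's right. The prop rod is on its -x end wall, which faces the robot.
- lid (a joint): Lid, lighter brown slab 260 x 220 x 14 mm, 0.5 kg. Value: opening angle in rad, 0 shut, 1.40 stop; front edge goes up and over to +y. Stiff damped hinge: the lid stays up by itself when steeper than about 1.10 rad; left below about 0.95 it sinks shut (up to 1 rad/s). Lifting by the bar takes 3 to 5 N. Carried by the rod in the socket it stands at about 0.77 rad.
- lid_hinge (a point): Point on the hinge line at the middle of the chest's length, 100 mm above the bench, level with the shut lid's underside. Axes are the chest's: x along the hinge line, y from front to hinge, z up. The hinge does not move.
- lid_bar (a point): Middle of the lid's brass pull bar: round, 10 mm thick, 100 mm long, parallel to the hinge line and 260 mm from it, 7 mm above the plane of the lid's underside, on two end posts. 35 mm clear between bar and the chest's front: open fingers only partly (45 mm) to straddle it from above. The bar can turn in the grip. Axes turn with the lid: x along the bar.
- prop (a joint): Prop rod: steel, 8 mm thick, round end, in a plane 16 mm off the chest's -x end wall. Value: swing in rad, 0 lying level along the wall pointing to the front (-y), 1.57 upright, 1.85 stop; the axis is parallel to the lid's hinge. The stiff pivot keeps the rod at any angle where it is left; 1 N at the knob moves it. Tip in socket: about 1.61. Of the lid, the rod touches only the socket.
- prop_pivot (a point): Centre of the rod's pivot, on the rod's centre line: 98 mm from the hinge line towards the front, 80 mm above the bench, 146 mm from the chest's middle towards -x. Fixed; axes are the chest's.
- prop_knob (a point): Centre of the black knob on the rod, 88 mm along it from the pivot: round, 16 mm thick, 24 mm long, sticking out from the rod away from the wall (chest's -x); centre 36 mm off the wall, 20 mm off the rod's centre line. Pinch it from above or tilted, fingers closing along the chest's y; it can turn in the grip. With the rod up, lean the gripper's body to the front, clear of lid and socket.
- prop_tip (a point): The extreme point of the rod's free round end, 125 mm along the rod from its pivot.
- socket (a point): Holding socket, a brass cup outside the lid's -x end, in the rod's plane, 140 mm from the hinge. Hole 16 mm (x) by 18 mm, 9 mm deep, walls 3 mm; the point is the centre of the hole's bottom (its roof when propped), where the rod's tip ends up. Propped, the hole faces down and 20 degrees to the front. Lowering the lid carries it forward (-y) and down onto the upright rod.
- cup: Bystander: small white plastic cup, 52 mm across, 50 mm high; origin under its centre.
- cutter: Bystander: brass and steel bench cigar cutter, 120 x 60 x 68 mm; origin under its centre.
- spray: Bystander: whitish, see-through spray bottle with a white head, 72 mm across, 190 mm high; origin under its centre.

How it is judged:
By the outcome, as a careful person would: the job done as asked, in the order asked, and still so for the second after the job is handed in, with the robot touching nothing.
It also fails if it takes over 67 s, if anything falls off the work surface, if the arm or the gripper's body presses on something with over 40 N, if the wrist force passes 120 N, or if a joint passes its speed limit or range.

## Working session

There is one attempt and no reset: what is moved stays moved. The work goes in short steps, Python scripts to look and compute and a shell command to move; the robot and the scene stay as the last step left them, time stands still between calls to the robot, and variables do not carry over. Pictures are saved under pics/ and viewed, and the job is handed in when it is done.

```bash
mkdir -p pics; python3 - <<'E'
from station import *
import cv2
s=get_state();print(s)
for n in("scene","top"):
    cv2.imwrite(f"pics/{n}0.png",grab_frame(n));c=camera_info(n);print(n,c)
E
```

```text
{'t': 0.0, 'q': array([-1.05791825e+00,  3.59392985e-01,  1.10720799e-02, -3.67654967e-04,
       -1.22409382e+00, -2.88101954e-01]), 'qd': array([-1.09773000e-03,  9.20690250e-05, -7.05839721e-04, -4.94699556e-04,
       -1.35364451e-03,  1.84331741e-03]), 'joint_efforts': array([-3.05928961e-05, -5.82722640e+01,  2.93055940e+01,  6.99694321e+00,
        6.80347293e-03, -1.70673679e-04]), 'eef_pos': array([ 0.1503239 , -0.65755124,  0.22562134]), 'ee_rot': array([ 3.13994275e+00, -1.28511595e-04, -2.91694163e+00]), 'force': array([ 0.23197851, -0.63389495, -0.83694854]), 'moment': array([-0.01332686, -0.01291399,  0.04601609]), 'width': 0.08781630942396457}
scene {'vertical_fov': 51.08178448453424, 'cx': 319.3884459392525, 'cy': 193.10315080017767, 'R': array([[-0.0677829 ,  0.99766128, -0.00880039],
       [ 0.57718345,  0.03201705, -0.81598663],
       [-0.8137965 , -0.06038938, -0.57800378]]), 't': array([ 0.0314745 , -0.2186523 ,  1.82823158])}
top {'vertical_fov': 47.775085179346426, 'cx': 313.0647247132317, 'cy': 200.33110300594842, 'R': array([[ 2.76705497e-03, -9.99733875e-01, -2.29024462e-02],
       [-9.96054493e-01, -7.23949722e-04, -8.87407599e-02],
       [ 8.87005636e-02,  2.30576350e-02, -9.95791422e-01]]), 't': array([0.01906842, 0.54678707, 1.20361485])}
```

View pics/scene0.png

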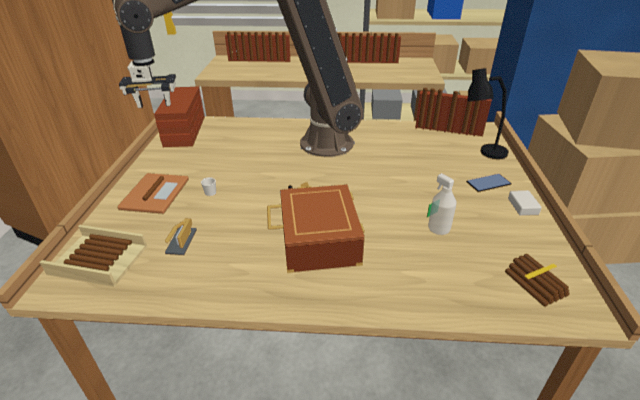

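View pics/top0.png

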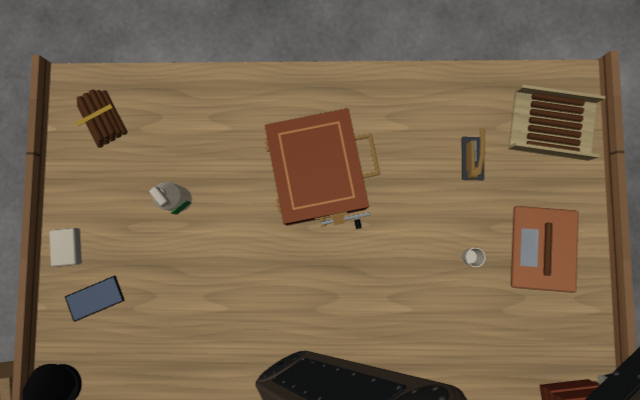

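The top view shows the chest lid with corners near (265,124), (348,109), (368,207) and (287,224). The bar is at right, about (374,155), and the knob is at (358,224). Next I'll fit the lid's colour mask.

```bash
cat > h.py <<'E'
import numpy as np, cv2
from station import *
from scipy.spatial.transform import Rotation as Ro
def cam(n):
    c=camera_info(n);f=200/np.tan(np.radians(c['vertical_fov']/2));return f,c['cx'],c['cy'],np.array(c['R']),np.array(c['t'])
def ray(n,u,v):
    f,cx,cy,R,t=cam(n);d=R.T@np.array([(u-cx)/f,(v-cy)/f,1]);return -R.T@t,d
def plane(n,u,v,z):
    o,d=ray(n,u,v);return o+d*(z-o[2])/d[2]
def proj(n,X):
    f,cx,cy,R,t=cam(n);p=R@np.array(X)+t;return np.array([f*p[0]/p[2]+cx,f*p[1]/p[2]+cy])
E
python3 - <<'E'
from h import *
im=cv2.imread('pics/top0.png')
hsv=cv2.cvtColor(im,cv2.COLOR_BGR2HSV)
for p in[(300,200),(280,140),(374,155),(358,224),(340,218)]:print(p,hsv[p[1],p[0]])
sub=cv2.resize(im[90:250,240:400],None,fx=5,fy=5,interpolation=cv2.INTER_CUBIC)[:, :]
cv2.imwrite('pics/topz.png',cv2.resize(sub,(600,600)))
m=((hsv[...,0]<9)|(hsv[...,0]>174))&(hsv[...,1]>130)
m=m.astype(np.uint8)*255; m[:, :240]=0;m[:,400:]=0;m[:90]=0;m[250:]=0
m=cv2.morphologyEx(m,cv2.MORPH_CLOSE,np.ones((7,7)))
c=max(cv2.findContours(m,0,2)[0],key=cv2.contourArea)
r=cv2.minAreaRect(c);b=cv2.boxPoints(r);print(r,b)
P=np.array([plane('top',*q,0.114)for q in b]);print(P)
for i in range(4):print(np.linalg.norm(P[i]-P[i-1]),np.degrees(np.arctan2(*(P[i]-P[i-1])[[1,0]])))
hull=cv2.approxPolyDP(cv2.convexHull(c),5,True)[:,0];print(hull)
E
```

```text
(300, 200) [  9 162 118]
(280, 140) [ 14 147 160]
(374, 155) [ 18 145 132]
(358, 224) [30 13 19]
(340, 218) [ 17 152 126]
((306.4706115722656, 219.38235473632812), (0.9701424241065979, 7.033533096313477), 75.96376037597656) [[302.9412  219.76471]
 [309.76474 218.05884]
 [310.00003 219.     ]
 [303.17648 220.70587]]
[[0.48974848 0.04325761 0.114     ]
 [0.49406407 0.02612207 0.114     ]
 [0.49169995 0.02552274 0.114     ]
 [0.4873852  0.04265489 0.114     ]]
0.0024389336281642558 14.30730124976946
0.017670617328568314 -75.86403974930576
0.0024388992436659234 -165.7744844740615
0.017667135876738745 104.13604605642739
[[310 219]
 [303 220]]
```

View pics/topz.png

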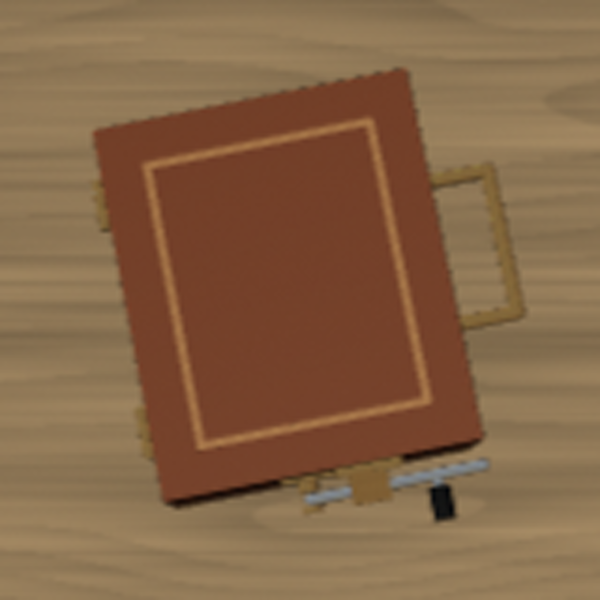

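```bash
python3 - <<'E'
from h import *
im=cv2.imread('pics/top0.png')
hsv=cv2.cvtColor(im,cv2.COLOR_BGR2HSV)
m=((hsv[...,0]<13)&(hsv[...,1]>140)&(hsv[...,2]>85)).astype(np.uint8)*255; m[:, :240]=0;m[:,400:]=0;m[:90]=0;m[250:]=0
m=cv2.morphologyEx(cv2.morphologyEx(m,cv2.MORPH_CLOSE,np.ones((5,5))),cv2.MORPH_OPEN,np.ones((5,5)))
c=max(cv2.findContours(m,0,2)[0],key=cv2.contourArea)
print(cv2.contourArea(c))
P=np.array([plane('top',*q[0],0.114)[:2]for q in c],np.float32)
r=cv2.minAreaRect(P);print('rect',r)
b=cv2.boxPoints(r)
ctr=b.mean(0)
for i in range(4):print(b[i],proj('top',[*b[i],.114]),np.linalg.norm(b[i]-b[i-1]),np.degrees(np.arctan2(*(b[i]-b[i-1])[[1,0]])))
# centroid
M=cv2.moments(c);cc=plane('top',M['m10']/M['m00'],M['m01']/M['m00'],.114);print(cc)
yaw=np.radians(min([np.degrees(np.arctan2(*(b[i]-b[i-1])[[1,0]])) for i in range(4)],key=abs));print('yaw',yaw)
ex=np.array([np.cos(yaw),np.sin(yaw),0]);ey=np.array([-ex[1],ex[0],0])
C=np.array([cc[0],cc[1],0])
for n,p in dict(bar=(0,-.15,.107),barA=(-.05,-.15,.107),barB=(.05,-.15,.107),knob=(-.166,.012-.088,.08),tip=(-.146,.012-.125,.08),pivot=(-.146,.012,.08)).items():
  X=C+ex*p[0]+ey*p[1]+[0,0,p[2]];print(n,X,'top',proj('top',X),'zoom',(proj('top',X)-[240,90])*3.75,'scene',proj('scene',X))
s=cv2.imread('pics/scene0.png');cv2.imwrite('pics/sz.png',cv2.resize(s[150:290,230:390],(800,700)[:2] and (640,560),interpolation=cv2.INTER_CUBIC))
E
```

```text
8465.5
rect ((0.6287143230438232, 0.011777050793170929), (0.25826871395111084, 0.2189171314239502), 11.385566711425781)
[0.48051298 0.09358911] [282.91141525 223.4048733 ] 0.2582687 -168.61443
[ 0.52372944 -0.12101993] [368.38814575 206.34370029] 0.21891712 -78.61444
[ 0.77691567 -0.07003501] [347.6438539  107.80825653] 0.2582687 11.385564
[0.7336992  0.14457403] [263.93079979 124.61622399] 0.21891712 101.38555
[0.62716515 0.01093332 0.114     ]
yaw 0.19871557
bar [ 0.65677671 -0.13611482  0.107     ] top [373.6254031  154.55404417] zoom [501.09526162 242.07766564] scene [268.83726225 216.30948734]
barA [ 0.60776066 -0.14598534  0.107     ] top [377.69655366 173.58636324] zoom [516.36207622 313.44886216] scene [268.30283494 206.2261544 ]
barB [ 0.70579275 -0.12624431  0.107     ] top [369.58645789 135.67228265] zoom [485.94921707 171.27105995] scene [269.40776109 227.07340158]
knob [ 0.47943507 -0.09634119  0.08      ] top [357.62365649 224.46265416] zoom [441.08871184 504.23495312] scene [290.08837678 190.0205652 ]
tip [ 0.50634567 -0.12866486  0.08      ] top [370.10644573 214.05550155] zoom [487.89917151 465.2081308 ] scene [279.31315007 194.38020123]
pivot [ 0.48166937 -0.00612474  0.08      ] top [322.62358428 223.5287028 ] zoom [309.83844104 500.73263548] scene [316.98358389 191.26216009]
```

View pics/sz.png

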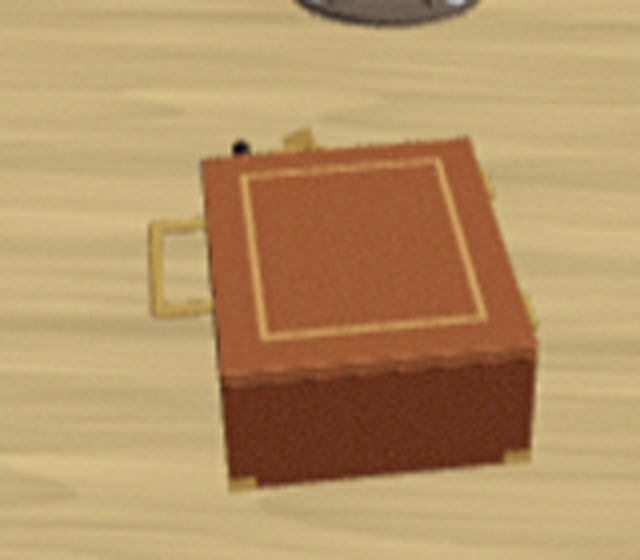

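```bash
cat >> h.py <<'E'
yaw=.1987
ex=np.array([np.cos(yaw),np.sin(yaw),0]);ey=np.array([-ex[1],ex[0],0]);ez=np.array([0,0,1.])
C=np.array([.6283,.0113,0])
Rc=np.array([ex,ey,ez]).T
def w(p): return C+Rc@np.array(p)
def ch(X): return Rc.T@(np.array(X)-C)
def target(p,lean=0,d=.019):
    "grasp point chest coords p; lean rad: body to the front. d: dist grasp->TCP"
    z=Rc@[0,np.sin(lean),-np.cos(lean)];x=-ex;y=np.cross(z,x)
    return w(p)+z*d,np.array([x,y,z]).T
def bar(th): # chest coords of bar
    return np.array([0,.11-.26*np.cos(th)+.007*np.sin(th),.1+.26*np.sin(th)+.007*np.cos(th)])
def knob(a,dx=-.004): return np.array([-.166+dx,.012-.088*np.cos(a),.08+.088*np.sin(a)])
def cur():
    s=get_state();return s['eef_pos'],Ro.from_euler('xyz',s['ee_rot']).as_matrix()
def deltas(wps,start=None,n=1):
    p,R=start or cur()
    for P,Q in wps:
        t=R.T@(P-p)/.5; rv=Ro.from_matrix(R.T@Q).as_rotvec()/np.pi
        print('shift',np.round(t,4),'turn',np.round(rv,4),' mm',round(np.linalg.norm(P-p)*1000,1),'deg',round(np.linalg.norm(rv)*180,2))
        p,R=P,Q
def rep():
    p,R=cur();s=get_state();g=ch(p-.019*R[:,2]);l=np.degrees(np.arctan2(R[:,2]@ey,-R[2,2]))
    print('t',round(s['t'],2),'grasp chest',np.round(g,4),'lean',round(l,2),'yawerr',np.round(np.degrees(np.arctan2(-R[:,0]@ey,-R[:,0]@ex)),2),'tool x dot ez',round(R[2,0],4),'F',np.round(Rc.T@s['force'],1),'w',round(s['width'],4))
E
python3 - <<'E'
from h import *
rep();print(bar(0),w(bar(0)))
b=bar(0);deltas([target(b+[0,0,.1]),target(b)])
E
```

```text
t 0.1 grasp chest [-0.6006 -0.5614  0.2448] lean 0.08 yawerr 1.49 tool x dot ez 0.0001 F [ 0.1 -0.3 -0.3] w 0.0878
[ 0.    -0.15   0.107] [ 0.65790926 -0.1357486   0.107     ]
shift [-1.2222  0.7912  0.0765] turn [ 0.0004 -0.      0.0083]  mm 729.0 deg 1.49
shift [0.  0.  0.2] turn [0. 0. 0.]  mm 100.0 deg 0.0
```

```bash
python3 -m inch '[[[-0.06,0.04,0,0,0,0.0083,0.66],[-0.068,0.044,0.0043,0,0,0,0.66],[-0.068,0.044,0.0043,0,0,0,0.66],[-0.068,0.044,0.0043,0,0,0,0.66],[-0.068,0.044,0.0043,0,0,0,0.66],[-0.068,0.044,0.0043,0,0,0,0.66],[-0.068,0.044,0.0043,0,0,0,0.66],[-0.068,0.044,0.0043,0,0,0,0.66],[-0.068,0.044,0.0043,0,0,0,0.66],[-0.068,0.044,0.0043,0,0,0,0.66],[-0.068,0.044,0.0043,0,0,0,0.66],[-0.068,0.044,0.0043,0,0,0,0.66],[-0.068,0.044,0.0043,0,0,0,0.66],[-0.068,0.044,0.0043,0,0,0,0.66],[-0.068,0.044,0.0043,0,0,0,0.66],[-0.068,0.044,0.0043,0,0,0,0.66],[-0.068,0.044,0.0043,0,0,0,0.66],[-0.06,0.04,0.0043,0,0,0,0.66],[0,0,0,0,0,0,0.66],[0,0,0,0,0,0,0.66]]]' 20; python3 - <<'E'
from h import *
rep()
b=bar(0);deltas([target(b+[0,0,.1]),target(b)])
E
```

```text
t: 2.1
eef_pos: [0.6645, -0.1529, 0.1889]
ee_rot: [3.141, -0.002, -2.942]
force: [-0.2, 0.2, 0.2]
width: 0.0295
t 2.1 grasp chest [ 0.0031 -0.1681  0.2079] lean 0.03 yawerr 0.08 tool x dot ez 0.0018 F [-0.2  0.3  0.2] w 0.0295
shift [0.0061 0.0363 0.0018] turn [ 0.0002 -0.0006  0.0004]  mm 18.4 deg 0.13
shift [0.  0.  0.2] turn [0. 0. 0.]  mm 100.0 deg 0.0
```

```bash
python3 -m inch '[[[0.006,0.036,0.002,0,-0.0006,0,0.66],[0,0,0.06,0,0,0,0.66],[0,0,0.06,0,0,0,0.66],[0,0,0,0,0,0,0.66],[0,0,0,0,0,0,0.66]]]'; python3 - <<'E'
from h import *
rep()
deltas([target(bar(0))])
for n in('scene','top'):
  im=grab_frame(n);u,v=proj(n,w(bar(0))).astype(int)
  cv2.imwrite(f'pics/a_{n}.png',cv2.resize(im[max(0,v-50):v+50,u-70:u+70],(700,500),interpolation=cv2.INTER_CUBIC))
E
```

```text
t: 2.6
eef_pos: [0.6576, -0.1372, 0.1296]
ee_rot: [-3.141, 0.001, -2.943]
force: [0.7, -0.3, 0.4]
width: 0.03
t 2.6 grasp chest [-0.0007 -0.1514  0.1486] lean -0.02 yawerr -0.02 tool x dot ez -0.0011 F [ 0.6 -0.4  0.4] w 0.03
shift [-0.0012  0.0028  0.0833] turn [-0.0001  0.0004 -0.0001]  mm 41.7 deg 0.07
```

View pics/a_scene.png

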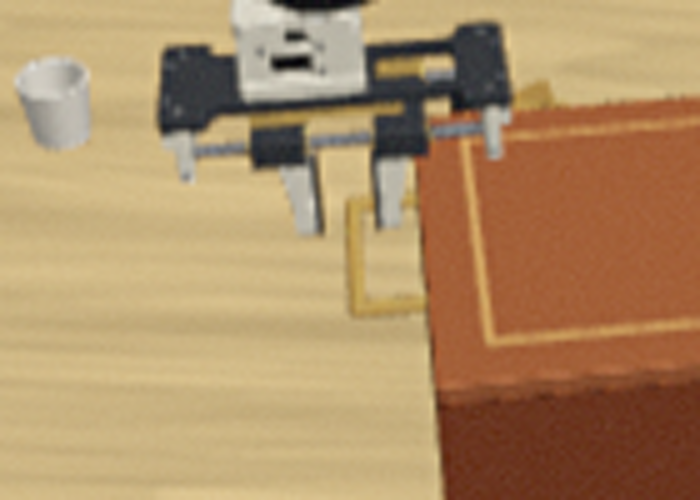

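View pics/a_top.png

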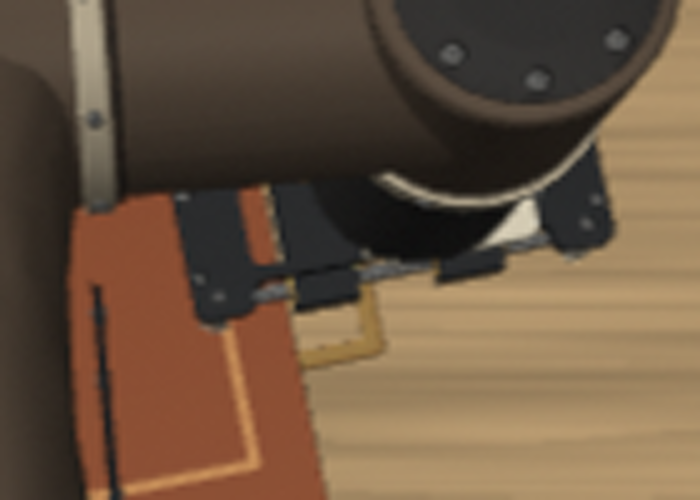

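The fingertips, at about (312,235) and (390,228) in the enlarged scene view, straddle the bar line. The inner finger is clear of the chest. I'll go down and grip.

```bash
python3 -m inch '[[[0,0.002,0.03,0,0,0,0.66],[0,0,0.03,0,0,0,0.66],[0,0,0.018,0,0,0,0.66],[0,0,0,0,0,0,0.66],[0,0,0,0,0,0,1],[0,0,0,0,0,0,1],[0,0,0,0,0,0,1],[0,0,0,0,0,0,1]]]' 20; python3 - <<'E'
from h import *
rep()
p,R=cur();g=ch(p-.019*R[:,2])
off=g-bar(0);print(off)
wp=[target(bar(t)+[off[0],0,0],0,d=.017) for t in np.linspace(0,1.32,14)[1:]]
deltas(wp)
E
```

```text
t: 3.5
eef_pos: [0.6584, -0.136, 0.0907]
ee_rot: [-3.141, 0.003, -2.943]
force: [0.5, -2.7, 1.3]
width: 0.0089
t 3.5 grasp chest [ 0.0004 -0.1503  0.1097] lean -0.03 yawerr 0.01 tool x dot ez -0.0029 F [-0.  -2.7  1.3] w 0.0089
[ 0.000425   -0.00033861  0.00265402]
shift [-0.      0.0048 -0.0513] turn [-0.0002  0.0009  0.0001]  mm 25.8 deg 0.17
shift [ 0.      0.0094 -0.052 ] turn [0. 0. 0.]  mm 26.4 deg 0.0
shift [-0.      0.0146 -0.0507] turn [0. 0. 0.]  mm 26.4 deg 0.0
shift [ 0.      0.0197 -0.049 ] turn [0. 0. 0.]  mm 26.4 deg 0.0
shift [ 0.      0.0246 -0.0467] turn [0. 0. 0.]  mm 26.4 deg 0.0
shift [-0.      0.0292 -0.044 ] turn [0. 0. 0.]  mm 26.4 deg 0.0
shift [-0.      0.0335 -0.0408] turn [0. 0. 0.]  mm 26.4 deg 0.0
shift [ 0.      0.0374 -0.0372] turn [0. 0. 0.]  mm 26.4 deg 0.0
shift [-0.      0.041  -0.0332] turn [0. 0. 0.]  mm 26.4 deg 0.0
shift [-0.      0.0442 -0.0289] turn [0. 0. 0.]  mm 26.4 deg 0.0
shift [ 0.      0.0469 -0.0243] turn [0. 0. 0.]  mm 26.4 deg 0.0
shift [-0.      0.0491 -0.0194] turn [0. 0. 0.]  mm 26.4 deg 0.0
shift [ 0.      0.0508 -0.0143] turn [0. 0. 0.]  mm 26.4 deg 0.0
```

```bash
python3 -m inch '[[[0,0.0024,-0.0256,0,0,0,1],[0,0.0024,-0.0257,0,0,0,1],[0,0.0047,-0.026,0,0,0,1],[0,0.0047,-0.026,0,0,0,1],[0,0.0073,-0.0253,0,0,0,1],[0,0.0073,-0.0254,0,0,0,1],[0,0.0098,-0.0245,0,0,0,1],[0,0.0099,-0.0245,0,0,0,1],[0,0,0,0,0,0,1],[0,0,0,0,0,0,1]]]' 25; python3 - <<'E'
from h import *
rep()
p,R=cur();g=ch(p-.017*R[:,2]);print(g-bar(.406), 'angle',np.arctan2(g[2]-.1,.11-g[1])-.027, np.hypot(g[2]-.1,.11-g[1]))
E
```

```text
t: 4.5
eef_pos: [0.6539, -0.1133, 0.1927]
ee_rot: [-3.139, 0.004, -2.943]
force: [2.6, -7.7, 2.1]
width: 0.0092
t 4.5 grasp chest [ 0.0004 -0.1271  0.2117] lean -0.13 yawerr 0.01 tool x dot ez -0.0041 F [ 1.  -8.   2.1] w 0.0092
[ 0.00041163 -0.00104138  0.00059031] angle 0.40629534378677123 0.261287190093396
```

```bash
python3 -m inch '[[[0,0.0115,-0.0233,0,0,0,1],[0,0.0115,-0.0233,0,0,0,1],[0,0.014,-0.022,0,0,0,1],[0,0.014,-0.022,0,0,0,1],[0,0.0165,-0.0204,0,0,0,1],[0,0.0165,-0.0204,0,0,0,1],[0,0.0187,-0.0186,0,0,0,1],[0,0.0187,-0.0186,0,0,0,1],[0,0.0205,-0.0166,0,0,0,1],[0,0.0205,-0.0166,0,0,0,1],[0,0,0,0,0,0,1],[0,0,0,0,0,0,1]]]'; python3 - <<'E'
from h import *
rep()
p,R=cur();g=ch(p-.017*R[:,2]); print('angle',np.arctan2(g[2]-.1,.11-g[1])-.027, np.hypot(g[2]-.1,.11-g[1]))
wp=[target(bar(t)+[g[0],0,0],0,d=.017) for t in np.linspace(.914,1.32,5)[1:]]
deltas(wp)
im=grab_frame('scene');cv2.imwrite('pics/b.png',im)
E
```

```text
t: 5.7
eef_pos: [0.6382, -0.0343, 0.2953]
ee_rot: [-3.138, 0.006, -2.943]
force: [1.0, -6.8, 10.2]
width: 0.0089
t 5.7 grasp chest [ 0.0005 -0.0466  0.3143] lean -0.22 yawerr 0.01 tool x dot ez -0.0062 F [-0.3 -6.9 10.2] w 0.0089
angle 0.9084088621850033 0.26382210189317923
shift [ 0.      0.0509 -0.0248] turn [-0.0012  0.002   0.0001]  mm 28.3 deg 0.42
shift [ 0.      0.0469 -0.0243] turn [0. 0. 0.]  mm 26.4 deg 0.0
shift [-0.      0.0491 -0.0194] turn [0. 0. 0.]  mm 26.4 deg 0.0
shift [ 0.      0.0508 -0.0143] turn [0. 0. 0.]  mm 26.4 deg 0.0
```

View pics/b.png

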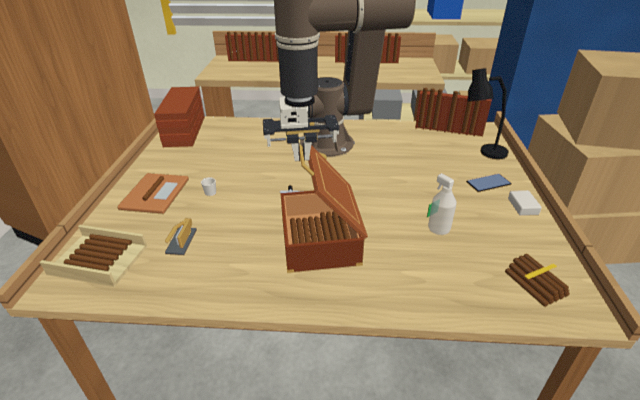

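The lid is open about 0.9 rad with the bar in the grip, at about (303,160). I'll continue.

```bash
python3 -m inch '[[[0,0.0254,-0.0124,0,0,0,1],[0,0.0254,-0.0124,0,0,0,1],[0,0.0235,-0.0121,0,0,0,1],[0,0.0235,-0.0121,0,0,0,1],[0,0.0245,-0.0097,0,0,0,1],[0,0.0245,-0.0097,0,0,0,1],[0,0.0254,-0.0072,0,0,0,1],[0,0.0254,-0.0072,0,0,0,1],[0,0,0,0,0,0,1],[0,0,0,0,0,0,1]]]'; python3 - <<'E'
from h import *
rep()
p,R=cur();g=ch(p-.017*R[:,2]); print('angle',np.arctan2(g[2]-.1,.11-g[1])-.027, np.hypot(g[2]-.1,.11-g[1]))
E
```

```text
t: 6.75
eef_pos: [0.6189, 0.0631, 0.339]
ee_rot: [-3.139, 0.01, -2.942]
force: [-1.9, -4.1, 19.9]
width: 0.0089
t 6.75 grasp chest [0.0008 0.0527 0.358 ] lean -0.17 yawerr 0.04 tool x dot ez -0.0097 F [-2.6 -3.6 19.9] w 0.0089
angle 1.3236962755217547 0.26233533368662015
```

```bash
python3 -m inch '[[[0,0,0,0,0,0,0.62],[0,0,0,0,0,0,0.62],[0,0,0,0,0,0,0.62],[0,0,-0.03,0,0,0,0.62],[0,0,-0.05,0,0,0,0.62],[0,0,-0.05,0,0,0,0.62],[0,0,0,0,0,0,0.62]]]'; python3 - <<'E'
from h import *
rep()
for n in('scene','top'):
  im=grab_frame(n);cv2.imwrite(f'pics/c_{n}.png',im)
E
```

```text
t: 7.45
eef_pos: [0.6182, 0.0645, 0.4019]
ee_rot: [-3.142, 0.006, -2.943]
force: [0.2, -0.5, 0.5]
width: 0.0331
t 7.45 grasp chest [4.000e-04 5.410e-02 4.209e-01] lean -0.0 yawerr 0.01 tool x dot ez -0.0064 F [ 0.1 -0.5  0.5] w 0.0331
```

View pics/c_scene.png

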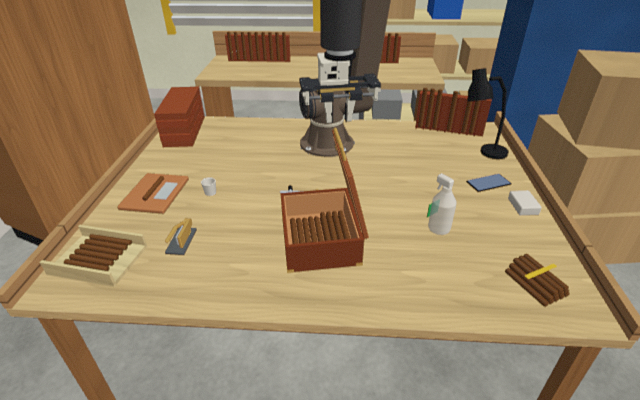

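View pics/c_top.png

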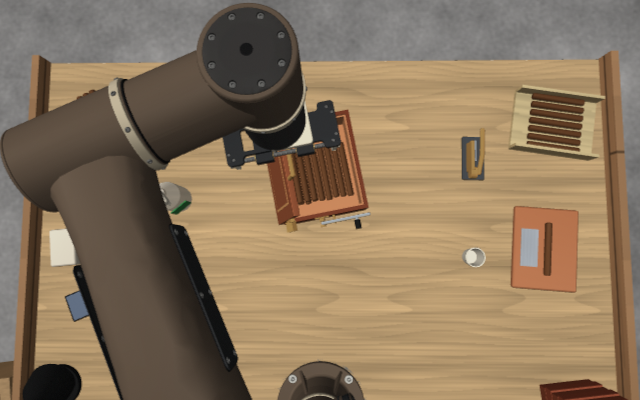

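The lid stays open on its own, with its top edge at about (338,140) in the scene view. In the top view the knob is at (358,224). Next is the knob.

```bash
python3 - <<'E'
from h import *
s=get_state();print(np.round(s['q'],3))
L=np.radians(30);k=knob(0)
back=lambda p,l,d:p+np.array([0,-np.sin(l)*d,np.cos(l)*d])
wp=[target([-.17,-.2,.42],0),target(back(k,L,.15),L),target(back(k,L,.06),L),target(k,L)]
deltas(wp); print(k,[np.round(ch(t[0]),3) for t in wp])
E
```

```text
[ 0.419  0.211  0.188 -0.    -1.546 -1.791]
shift [ 0.3392 -0.509  -0.0061] turn [0.0002 0.0005 0.    ]  mm 305.9 deg 0.1
shift [0.     0.117  0.4151] turn [-0.1667  0.      0.    ]  mm 215.6 deg 30.0
shift [ 0.   -0.    0.18] turn [0. 0. 0.]  mm 90.0 deg 0.0
shift [-0.   -0.    0.12] turn [0. 0. 0.]  mm 60.0 deg 0.0
[-0.17  -0.076  0.08 ] [array([-0.17 , -0.2  ,  0.401]), array([-0.17 , -0.142,  0.193]), array([-0.17 , -0.096,  0.116]), array([-0.17 , -0.066,  0.064])]
```

```bash
python3 -m inch '[[[0.0424,-0.0636,0,0,0,0,0.5],[0.0424,-0.0636,0,0,0,0,0.5],[0.0424,-0.0636,0,0,0,0,0.5],[0.0424,-0.0636,0,0,0,0,0.5],[0.0424,-0.0636,0,0,0,0,0.5],[0.0424,-0.0636,0,0,0,0,0.5],[0.0424,-0.0636,0,0,0,0,0.5],[0.0424,-0.0636,0,0,0,0,0.5],[0,0.023,0.06,0,0,0,0.5],[0,0.023,0.06,0,0,0,0.5],[0,0.023,0.06,0,0,0,0.5],[0,0.023,0.06,0,0,0,0.5],[0,0.024,0.06,0,0,0,0.5],[0,0,0,-0.0333,0,0,0.5],[0,0,0,-0.0333,0,0,0.5],[0,0,0,-0.0333,0,0,0.5],[0,0,0,-0.0333,0,0,0.5],[0,0,0,-0.0334,0,0,0.5],[0,0,0,0,0,0,0.5],[0,0,0,0,0,0,0.5]]]'; python3 - <<'E'
from h import *
rep();s=get_state();print(np.round(s['q'],3))
L=np.radians(30);k=knob(0)
back=lambda p,l,d:p+np.array([0,-np.sin(l)*d,np.cos(l)*d])
deltas([target(back(k,L,.06),L),target(k,L)])
for n in('scene','top'):
  im=grab_frame(n);cv2.imwrite(f'pics/d_{n}.png',im)
im=np.hstack([cv2.imread('pics/d_top.png')[100:300,240:440],cv2.imread('pics/d_scene.png')[80:280,220:420]])
cv2.imwrite('pics/d.png',cv2.resize(im,(800,400)))
E
```

```text
t: 9.55
eef_pos: [0.4894, -0.1622, 0.2466]
ee_rot: [2.618, -0.001, -2.945]
force: [-0.1, -0.2, 0.1]
width: 0.044
t 9.55 grasp chest [-0.1704 -0.1522  0.2631] lean 30.03 yawerr -0.12 tool x dot ez 0.0011 F [-0.1 -0.1  0.1] w 0.044
[-0.307  0.304  0.047 -0.453 -1.585 -1.012]
shift [-0.0009 -0.0513  0.2733] turn [ 0.0001  0.     -0.0008]  mm 139.0 deg 0.14
shift [-0.   -0.    0.12] turn [0. 0. 0.]  mm 60.0 deg 0.0
```

View pics/d.png

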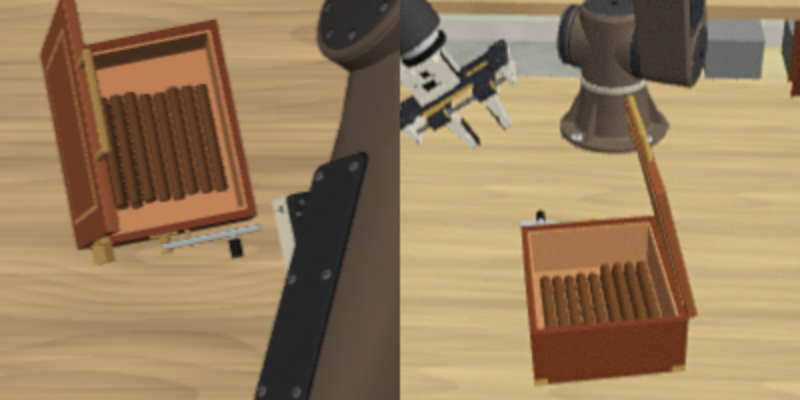

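The knob shows at top (358,223.5) and scene (290,188). Both agree with my model to about 1–2 px.

```bash
python3 -m inch '[[[0,-0.0128,0.0683,0,0,0,0.5],[0,-0.0128,0.0683,0,0,0,0.5],[0,-0.0128,0.0683,0,0,0,0.5],[-0.0009,-0.0129,0.0684,0,0,-0.0008,0.5],[0,0,0,0,0,0,0.5],[0,0,0.04,0,0,0,0.5],[0,0,0.04,0,0,0,0.5],[0,0,0.04,0,0,0,0.5],[0,0,0,0,0,0,0.5],[0,0,0,0,0,0,0.5]]]'; python3 - <<'E'
from h import *
rep()
L=np.radians(30);k=knob(0);deltas([target(k,L)])
for n in('scene','top'):
  im=grab_frame(n);cv2.imwrite(f'pics/e_{n}.png',im)
im=np.hstack([cv2.imread('pics/e_top.png')[150:250,290:390],cv2.imread('pics/e_scene.png')[130:230,240:340]])
cv2.imwrite('pics/e.png',cv2.resize(im,(800,400)))
E
```

```text
t: 10.65
eef_pos: [0.4765, -0.0873, 0.0671]
ee_rot: [2.62, 0.005, -2.939]
force: [-0.7, 0.0, 0.3]
width: 0.044
t 10.65 grasp chest [-0.1683 -0.0761  0.0835] lean 29.9 yawerr 0.22 tool x dot ez -0.0048 F [-0.7  0.2  0.3] w 0.044
shift [ 0.0036 -0.0032  0.0063] turn [-0.0006  0.0007  0.0018]  mm 3.9 deg 0.37
```

View pics/e.png

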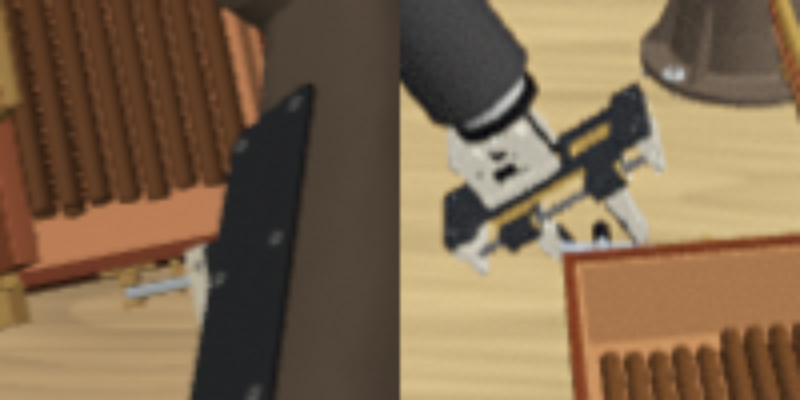

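The knob sits between the two fingers (scene crop: knob at about (600,232), fingers at 550 and 630). I'll apply a small correction and pinch.

```bash
python3 -m inch '[[[0.004,-0.003,0.005,0,0,0.0018,0.5],[0,0,0,0,0,0,0.5],[0,0,0,0,0,0,1],[0,0,0,0,0,0,1],[0,0,0,0,0,0,1],[0,0,0,0,0,0,1]]]' 15; python3 - <<'E'
from h import *
rep()
p,R=cur();g=ch(p-.019*R[:,2]);print(g-knob(0))
A=np.linspace(0,1.64,17);L=np.radians(np.linspace(30,63,17))
off=np.array([g[0]+.17,0,0])
wp=[target(knob(a)+off,l) for a,l in zip(A,L)]
deltas(wp[1:],start=cur())
E
```

```text
t: 11.35
eef_pos: [0.473, -0.0844, 0.0624]
ee_rot: [2.613, -0.001, -2.947]
force: [0.9, 20.8, -2.7]
width: 0.0176
t 11.35 grasp chest [-0.1712 -0.0728  0.0788] lean 30.28 yawerr -0.21 tool x dot ez 0.0005 F [ 5.  20.2 -2.7] w 0.0176
[-0.00117726  0.00322707 -0.00124192]
shift [ 0.      0.0067 -0.0205] turn [-0.0099  0.0005 -0.0011]  mm 10.8 deg 1.79
shift [-0.      0.0132 -0.0137] turn [-0.0115  0.      0.    ]  mm 9.5 deg 2.06
shift [ 0.      0.0149 -0.0119] turn [-0.0115  0.     -0.    ]  mm 9.5 deg 2.06
shift [-0.      0.0164 -0.0099] turn [-0.0115  0.      0.    ]  mm 9.6 deg 2.06
shift [-0.      0.0177 -0.0077] turn [-0.0115  0.     -0.    ]  mm 9.6 deg 2.06
shift [ 0.      0.0186 -0.0054] turn [-0.0115 -0.      0.    ]  mm 9.7 deg 2.06
shift [-0.      0.0192 -0.003 ] turn [-0.0115  0.      0.    ]  mm 9.7 deg 2.06
shift [ 0.      0.0194 -0.0005] turn [-0.0115 -0.      0.    ]  mm 9.7 deg 2.06
shift [0.     0.0193 0.002 ] turn [-0.0115  0.     -0.    ]  mm 9.7 deg 2.06
shift [-0.      0.0188  0.0044] turn [-0.0115 -0.      0.    ]  mm 9.7 deg 2.06
shift [0.     0.0181 0.0068] turn [-0.0115  0.     -0.    ]  mm 9.6 deg 2.06
shift [0.     0.0169 0.0091] turn [-0.0115 -0.     -0.    ]  mm 9.6 deg 2.06
shift [0.     0.0155 0.0111] turn [-0.0115  0.      0.    ]  mm 9.6 deg 2.06
shift [-0.      0.0139  0.013 ] turn [-0.0115  0.      0.    ]  mm 9.5 deg 2.06
shift [0.     0.012  0.0146] turn [-0.0115 -0.     -0.    ]  mm 9.4 deg 2.06
shift [0.     0.0098 0.0159] turn [-0.0115  0.      0.    ]  mm 9.3 deg 2.06
```

```bash
python3 -m inch '[[[0,0.006,0.0035,0,0,0,1],[0,0,0,0,0,0,1]]]'; python3 - <<'E'
from h import *
rep()
A=np.linspace(0,1.64,17);L=np.radians(np.linspace(30,63,17))
wp=[target(knob(a),l) for a,l in zip(A,L)]
deltas(wp[1:2],start=wp[0])
E
```

```text
t: 11.55
eef_pos: [0.4729, -0.0835, 0.0623]
ee_rot: [2.618, -0.0, -2.945]
force: [0.9, 2.2, -2.3]
width: 0.0151
t 11.55 grasp chest [-0.1711 -0.0718  0.0787] lean 30.0 yawerr -0.14 tool x dot ez 0.0 F [ 1.3  2.  -2.3] w 0.0151
shift [ 0.      0.0112 -0.0152] turn [-0.0115  0.     -0.    ]  mm 9.4 deg 2.06
```

```bash
python3 -m inch '[[[0,0.0056,-0.0076,-0.0057,0,0,1],[0,0.0056,-0.0076,-0.0058,0,0,1],[0,0.0066,-0.0068,-0.0057,0,0,1],[0,0.0066,-0.0069,-0.0058,0,0,1],[0,0.0149,-0.0119,-0.0115,0,0,1],[0,0.0164,-0.0099,-0.0115,0,0,1],[0,0.0177,-0.0077,-0.0115,0,0,1],[0,0,0,0,0,0,1],[0,0,0,0,0,0,1]]]'; python3 - <<'E'
from h import *
rep();p,R=cur();g=ch(p-.019*R[:,2]);print(g-knob(1.64*5/16))
E
```

```text
t: 12.45
eef_pos: [0.4704, -0.0711, 0.1076]
ee_rot: [2.438, 0.0, -2.946]
force: [0.4, -0.6, 0.8]
width: 0.015
t 12.45 grasp chest [-0.1711 -0.0619  0.1221] lean 40.29 yawerr -0.18 tool x dot ez -0.0004 F [ 0.3 -0.7  0.8] w 0.015
[-0.0010856   0.00283959 -0.00103515]
```

```bash
python3 -m inch '[[[0,0.0186,-0.0054,-0.0115,0,0,1],[0,0.0192,-0.003,-0.0115,0,0,1],[0,0.0194,-0.0005,-0.0115,0,0,1],[0,0.0193,0.002,-0.0115,0,0,1],[0,0.0188,0.0044,-0.0115,0,0,1],[0,0.0181,0.0068,-0.0115,0,0,1],[0,0.0169,0.0091,-0.0115,0,0,1],[0,0.0155,0.0111,-0.0115,0,0,1],[0,0,0,0,0,0,1],[0,0,0,0,0,0,1]]]'; python3 - <<'E'
from h import *
rep();s=get_state();print(np.round(s['q'],2));p,R=cur();g=ch(p-.019*R[:,2]);print(g-knob(1.64*13/16))
for n in('scene','top'):
  im=grab_frame(n);cv2.imwrite(f'pics/f_{n}.png',im)
im=np.hstack([cv2.imread('pics/f_top.png')[100:250,240:390],cv2.imread('pics/f_scene.png')[90:240,240:390]])
cv2.imwrite('pics/f.png',cv2.resize(im,(800,400)))
E
```

```text
t: 13.45
eef_pos: [0.4583, -0.0112, 0.1542]
ee_rot: [2.147, -0.0, -2.945]
force: [-0.8, 1.7, 1.4]
width: 0.0153
t 13.45 grasp chest [-0.1711 -0.0044  0.1645] lean 56.99 yawerr -0.13 tool x dot ez 0.0004 F [-0.4  1.8  1.4] w 0.0153
[-0.34  0.49 -0.08 -0.81 -1.63 -0.81]
[-0.00110546  0.00434407 -0.00100887]
```

View pics/f.png

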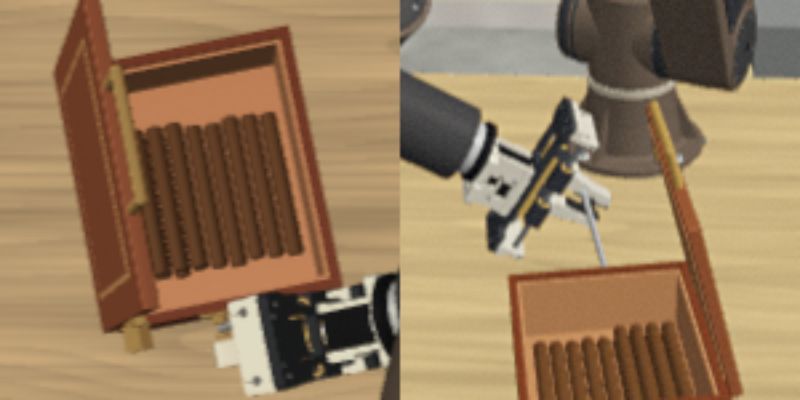

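```bash
python3 - <<'E'
from h import *
k=lambda a:np.array([-.1711,.015-.088*np.cos(a),.079+.088*np.sin(a)])
deltas([target(k(a),np.radians(l)) for a,l in((1.44,58.5),(1.53,60.5),(1.63,62))])
E
```

```text
shift [0.0002 0.0128 0.0116] turn [-0.0087  0.0006 -0.0004]  mm 8.6 deg 1.57
shift [0.     0.0107 0.0127] turn [-0.0111 -0.     -0.    ]  mm 8.3 deg 2.0
shift [0.     0.0095 0.0154] turn [-0.0083 -0.      0.    ]  mm 9.0 deg 1.5
```

```bash
python3 -m inch '[[[0,0.0128,0.0116,-0.0087,0,0,1],[0,0.0107,0.0127,-0.0111,0,0,1],[0,0.0095,0.0154,-0.0083,0,0,1],[0,0,0,0,0,0,1],[0,0,0,0,0,0,1]]]'; python3 - <<'E'
from h import *
rep()
p,R=cur();g=ch(p-.019*R[:,2])
print('angle',np.arctan2(g[2]-.079,.015-g[1]))
for n in('scene','top'):
  im=grab_frame(n);cv2.imwrite(f'pics/g_{n}.png',im)
im=np.hstack([cv2.imread('pics/g_top.png')[170:250,290:370],cv2.imread('pics/g_scene.png')[110:190,280:360]])
cv2.imwrite('pics/g.png',cv2.resize(im,(800,400),interpolation=cv2.INTER_CUBIC))
# expected tip pixels for swing angles
for a in(1.5,1.57,1.61,1.65,1.7):
  for pv in((.012,.08),(.015,.079)):
    X=w([-.146,pv[0]-.125*np.cos(a),pv[1]+.125*np.sin(a)]);print(a,pv,proj('top',X).round(1),proj('scene',X).round(1))
E
```

```text
t: 14.05
eef_pos: [0.4534, 0.0137, 0.1577]
ee_rot: [2.059, -0.001, -2.945]
force: [-2.5, 0.6, -2.2]
width: 0.0153
t 14.05 grasp chest [-0.171   0.0201  0.1666] lean 62.03 yawerr -0.14 tool x dot ez 0.0006 F [-2.4  1.1 -2.2] w 0.0153
angle 1.6286752610296968
1.5 (0.012, 0.08) [326.1 220.3] [313.8 159.3]
1.5 (0.015, 0.079) [324.8 220.5] [314.8 159.5]
1.57 (0.012, 0.08) [322.4 221. ] [316.6 159. ]
1.57 (0.015, 0.079) [321.1 221.3] [317.5 159.2]
1.61 (0.012, 0.08) [320.3 221.4] [318.1 158.9]
1.61 (0.015, 0.079) [319.  221.7] [319.1 159.1]
1.65 (0.012, 0.08) [318.2 221.8] [319.7 158.8]
1.65 (0.015, 0.079) [316.9 222.1] [320.7 159. ]
1.7 (0.012, 0.08) [315.5 222.4] [321.7 158.9]
1.7 (0.015, 0.079) [314.3 222.7] [322.6 159.1]
```

View pics/g.png

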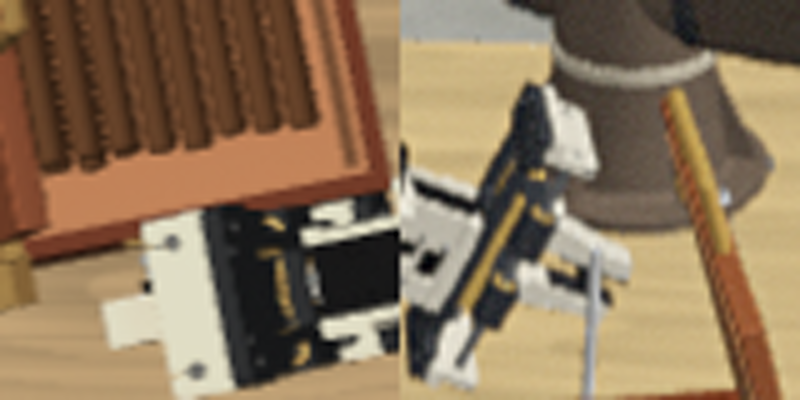

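The rod stands upright with its tip at scene (319,160), where the model for about 1.61–1.63 puts it. Now I'll release it and back off along the tool axis.

```bash
python3 -m inch '[[[0,0,0,0,0,0,0.55],[0,0,0,0,0,0,0.55],[0,0,0,0,0,0,0.55],[0,0,-0.03,0,0,0,0.55],[0,0,-0.06,0,0,0,0.55],[0,0,-0.08,0,0,0,0.55],[0,0,-0.08,0,0,0,0.55],[0,0,-0.05,0,0,0,0.55],[0,0,0,0,0,0,0.55]]]'; python3 - <<'E'
from h import *
rep()
for n in('scene','top'):
  im=grab_frame(n);cv2.imwrite(f'pics/h_{n}.png',im)
im=np.hstack([cv2.imread('pics/h_top.png')[180:260,270:350],cv2.imread('pics/h_scene.png')[130:210,280:360]])
cv2.imwrite('pics/h.png',cv2.resize(im,(800,400),interpolation=cv2.INTER_CUBIC))
E
```

```text
t: 15.05
eef_pos: [0.4804, -0.1205, 0.2297]
ee_rot: [2.064, 0.003, -2.948]
force: [-0.7, 0.7, -1.1]
width: 0.0396
t 15.05 grasp chest [-0.1711 -0.1167  0.2387] lean 61.74 yawerr -0.29 tool x dot ez -0.0026 F [-0.5  0.8 -1.1] w 0.0396
```

View pics/h.png

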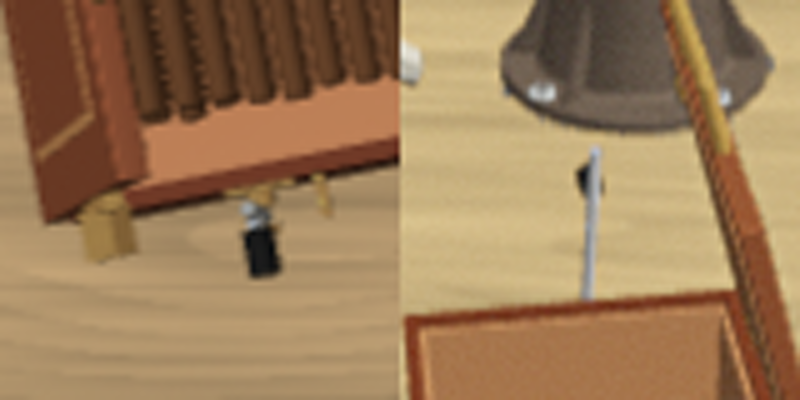

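The rod is freed and standing. Its tip is at top (320.4,221.6) and scene (319,160), both of which give about 1.61. The lid is still up. Next I return to the bar.

```bash
python3 - <<'E'
from h import *
p,R=cur()
P1=w([-.171,-.17,.40]);
a=(P1,target([0,0,0],np.radians(62))[1]);b=(P1,target([0,0,0],0)[1])
deltas([a,b,target([.0004,.053,.44],0),target([.0004,.053,.356],0)])
# bar in image
for th in(1.28,1.32,1.36,1.4):print(th,proj('top',w(bar(th))),proj('scene',w(bar(th))))
im=cv2.imread('pics/h_scene.png')[80:160,280:360];im2=cv2.imread('pics/h_top.png')[120:220,240:340]
cv2.imwrite('pics/i.png',np.hstack([cv2.resize(im,(400,400),interpolation=2),cv2.resize(im2,(400,400),interpolation=2)]))
E
```

```text
shift [-0.0012  0.2337 -0.2904] turn [-0.0004  0.0013 -0.0003]  mm 186.4 deg 0.25
shift [0. 0. 0.] turn [ 0.3444  0.     -0.    ]  mm 0.0 deg 62.0
shift [-0.3428  0.446  -0.042 ] turn [0. 0. 0.]  mm 282.0 deg 0.0
shift [0.    0.    0.168] turn [0. 0. 0.]  mm 84.0 deg 0.0
1.28 [293.28185271 149.75513503] [333.94479561 138.5709543 ]
1.32 [288.27504966 150.4916103 ] [337.69175354 137.46992157]
1.36 [283.21393117 151.28097333] [341.4724239  136.50162397]
1.4 [278.11306967 152.12125264] [345.27829719 135.66831077]
```

View pics/i.png

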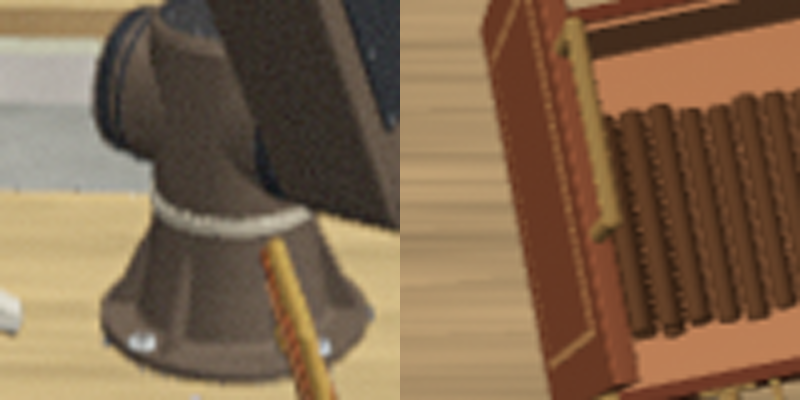

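The bar centre at top is about (288,152), so the lid is at about 1.32.

```bash
python3 -m inch '[[[0,0.0467,-0.058,0,0,0,0.55],[0,0.0467,-0.058,0,0,0,0.55],[0,0.0467,-0.058,0,0,0,0.55],[0,0.0467,-0.058,0,0,0,0.55],[0,0.0467,-0.058,0,0,0,0.55],[0,0,0,0.0383,0,0,0.55],[0,0,0,0.0383,0,0,0.55],[0,0,0,0.0383,0,0,0.55],[0,0,0,0.0383,0,0,0.55],[0,0,0,0.0383,0,0,0.55],[0,0,0,0.0383,0,0,0.55],[0,0,0,0.0383,0,0,0.55],[0,0,0,0.0383,0,0,0.55],[0,0,0,0.038,0,0,0.55],[0,0,0,0,0,0,0.55]]]'; python3 - <<'E'
from h import *
rep()
deltas([target([.0004,.053,.44],0),target([.0004,.053,.356],0)])
E
```

```text
t: 16.65
eef_pos: [0.4923, -0.1857, 0.3997]
ee_rot: [-3.138, 0.001, -2.94]
force: [-0.3, 0.7, 0.7]
width: 0.0396
t 16.65 grasp chest [-0.1722 -0.1662  0.4187] lean -0.23 yawerr 0.17 tool x dot ez -0.0007 F [-0.2  0.7  0.7] w 0.0396
shift [-0.3465  0.4374 -0.044 ] turn [-0.0013  0.0002  0.0009]  mm 279.9 deg 0.28
shift [0.    0.    0.168] turn [0. 0. 0.]  mm 84.0 deg 0.0
```

```bash
python3 -m inch '[[[0,0,-0.044,0,0,0.0009,0.55],[-0.0495,0.0625,0,0,0,0,0.55],[-0.0495,0.0625,0,0,0,0,0.55],[-0.0495,0.0625,0,0,0,0,0.55],[-0.0495,0.0625,0,0,0,0,0.55],[-0.0495,0.0625,0,0,0,0,0.55],[-0.0495,0.0625,0,0,0,0,0.55],[-0.0495,0.0625,0,0,0,0,0.55],[0,0,0,0,0,0,0.55],[0,0,0,0,0,0,0.55]]]'; python3 - <<'E'
from h import *
rep()
deltas([target([.0004,.053,.44],0),target([.0004,.053,.356],0)])
for n in('scene','top'):cv2.imwrite(f'pics/j_{n}.png',grab_frame(n))
im=cv2.imread('pics/j_scene.png')[60:160,280:380]
cv2.imwrite('pics/j.png',cv2.resize(im,(500,500),interpolation=2))
E
```

```text
t: 17.65
eef_pos: [0.6218, 0.0606, 0.42]
ee_rot: [3.141, -0.003, -2.947]
force: [-0.7, -0.1, -0.0]
width: 0.0396
t 17.65 grasp chest [0.0034 0.0496 0.439 ] lean 0.01 yawerr -0.22 tool x dot ez 0.0028 F [-0.7  0.1 -0. ] w 0.0396
shift [ 0.0058  0.0068 -0.002 ] turn [ 0.0001 -0.0009 -0.0012]  mm 4.6 deg 0.28
shift [0.    0.    0.168] turn [0. 0. 0.]  mm 84.0 deg 0.0
```

View pics/j.png

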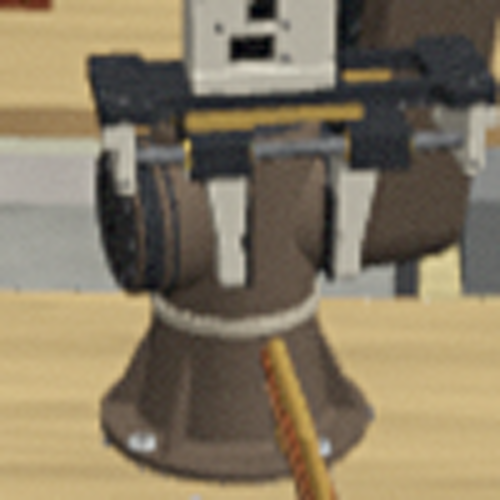

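The bar end at (275,345) is centred between the fingers (235 and 345). I'll descend and grip.

```bash
python3 -m inch '[[[0.006,0.007,-0.002,0,0,-0.0012,0.55],[0,0,0.056,0,0,0,0.55],[0,0,0.056,0,0,0,0.55],[0,0,0.056,0,0,0,0.55],[0,0,0,0,0,0,0.55],[0,0,0,0,0,0,0.55],[0,0,0,0,0,0,1],[0,0,0,0,0,0,1],[0,0,0,0,0,0,1],[0,0,0,0,0,0,1]]]' 20; python3 - <<'E'
from h import *
rep()
p,R=cur();g=ch(p-.019*R[:,2]);th=np.arctan2(g[2]-.1,.11-g[1])-.027;r=np.hypot(g[2]-.1,.11-g[1]);print(th,r)
A=np.linspace(th,.87,9);off=g-bar(th)
wp=[target(bar(a)+off,0) for a in A]
deltas(wp[1:],start=wp[0])
E
```

```text
t: 18.75
eef_pos: [0.6182, 0.0625, 0.3391]
ee_rot: [-3.141, 0.001, -2.945]
force: [-0.0, 0.1, -0.5]
width: 0.013
t 18.75 grasp chest [2.000e-04 5.220e-02 3.581e-01] lean -0.03 yawerr -0.1 tool x dot ez -0.0011 F [-0.   0.1 -0.5] w 0.013
1.3234612541561683 0.26449324482602565
shift [-0.     -0.0286  0.0073] turn [0. 0. 0.]  mm 14.7 deg 0.0
shift [ 0.     -0.0281  0.0089] turn [0. 0. 0.]  mm 14.7 deg 0.0
shift [-0.     -0.0276  0.0104] turn [0. 0. 0.]  mm 14.7 deg 0.0
shift [-0.     -0.0269  0.012 ] turn [0. 0. 0.]  mm 14.7 deg 0.0
shift [-0.     -0.0262  0.0135] turn [0. 0. 0.]  mm 14.7 deg 0.0
shift [ 0.     -0.0254  0.015 ] turn [0. 0. 0.]  mm 14.7 deg 0.0
shift [ 0.     -0.0245  0.0164] turn [0. 0. 0.]  mm 14.7 deg 0.0
shift [-0.     -0.0235  0.0177] turn [0. 0. 0.]  mm 14.7 deg 0.0
```

```bash
python3 -m inch '[[[0,0,0,0,0,0,1],[0,0,0,0,0,0,1],[0,-0.0143,0.0036,0,0,0,1],[0,-0.0143,0.0037,0,0,0,1],[0,-0.0281,0.0089,0,0,0,1],[0,-0.0276,0.0104,0,0,0,1],[0,-0.0269,0.012,0,0,0,1],[0,-0.0262,0.0135,0,0,0,1],[0,-0.0254,0.015,0,0,0,1],[0,-0.0245,0.0164,0,0,0,1],[0,-0.0117,0.0088,0,0,0,1],[0,-0.0118,0.0089,0,0,0,1],[0,0,0,0,0,0,1],[0,0,0,0,0,0,1]]]'; python3 - <<'E'
from h import *
rep()
p,R=cur();g=ch(p-.019*R[:,2]);th=np.arctan2(g[2]-.1,.11-g[1])-.027;r=np.hypot(g[2]-.1,.11-g[1]);print(th,r)
for n in('scene','top'):cv2.imwrite(f'pics/k_{n}.png',grab_frame(n))
im=np.hstack([cv2.imread('pics/k_top.png')[170:250,270:350],cv2.imread('pics/k_scene.png')[110:190,280:360]])
cv2.imwrite('pics/k.png',cv2.resize(im,(800,400),interpolation=2))
E
```

```text
t: 20.15
eef_pos: [0.6386, -0.0411, 0.2877]
ee_rot: [-3.141, -0.0, -2.945]
force: [1.2, -1.2, -1.2]
width: 0.009
t 20.15 grasp chest [-2.000e-04 -5.340e-02  3.067e-01] lean -0.05 yawerr -0.11 tool x dot ez 0.0004 F [ 0.9 -1.4 -1.2] w 0.009
0.8749293146445956 0.2634859201639462
```

View pics/k.png

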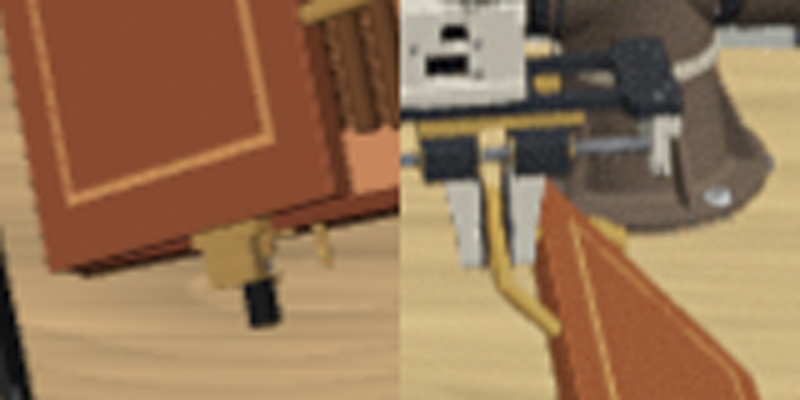

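From above, the cup (crop x 200–275) is about 9 mm short of centring on the rod. That is what the geometry predicts at 0.875 rad. I'll keep lowering slowly while watching the force.

```bash
python3 -m inch '[[[0,-0.0104,0.0083,0,0,0,1],[0,-0.0101,0.0087,0,0,0,1],[0,0,0,0,0,0,1]]]'; python3 - <<'E'
from h import *
rep()
p,R=cur();g=ch(p-.019*R[:,2]);th=np.arctan2(g[2]-.1,.11-g[1])-.027;r=np.hypot(g[2]-.1,.11-g[1]);print(th,r)
cv2.imwrite('pics/l_top.png',grab_frame('top'))
cv2.imwrite('pics/l.png',cv2.resize(cv2.imread('pics/l_top.png')[170:250,270:350],(480,480),interpolation=2))
E
```

```text
t: 20.55
eef_pos: [0.6407, -0.0516, 0.2787]
ee_rot: [-3.141, -0.0, -2.945]
force: [-0.2, -1.6, -1.3]
width: 0.0092
t 20.55 grasp chest [-0.0003 -0.064   0.2977] lean -0.04 yawerr -0.12 tool x dot ez 0.0004 F [-0.5 -1.5 -1.3] w 0.0092
0.8220500233029049 0.2634214465845568
```

View pics/l.png

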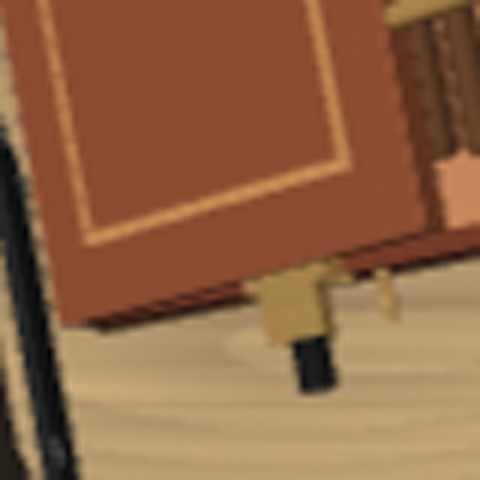

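The cup now covers the rod, the knob has not moved (crop (315,365)), and the force is low.

```bash
python3 -m inch '[[[0,-0.0066,0.006,0,0,0,1],[0,-0.0066,0.006,0,0,0,1],[0,0,0,0,0,0,1]]]'; python3 - <<'E'
from h import *
rep()
p,R=cur();g=ch(p-.019*R[:,2]);th=np.arctan2(g[2]-.1,.11-g[1])-.027;r=np.hypot(g[2]-.1,.11-g[1]);print(th,r)
E
python3 -m inch '[[[0,-0.0033,0.003,0,0,0,1],[0,0,0,0,0,0,1]]]'; python3 - <<'E'
from h import *
rep()
p,R=cur();g=ch(p-.019*R[:,2]);th=np.arctan2(g[2]-.1,.11-g[1])-.027;r=np.hypot(g[2]-.1,.11-g[1]);print(th,r)
E
```

```text
t: 20.9
eef_pos: [0.6419, -0.0579, 0.2729]
ee_rot: [-3.141, -0.0, -2.945]
force: [-0.5, -0.6, -1.7]
width: 0.0093
t 20.9 grasp chest [-0.0003 -0.0705  0.2919] lean -0.04 yawerr -0.12 tool x dot ez 0.0004 F [-0.6 -0.5 -1.7] w 0.0093
0.7888516656531609 0.2634345854246489
t: 21.1
eef_pos: [0.6422, -0.059, 0.2718]
ee_rot: [-3.141, -0.0, -2.945]
force: [-2.2, 1.8, -1.6]
width: 0.0094
t 21.1 grasp chest [-0.0003 -0.0717  0.2908] lean -0.02 yawerr -0.1 tool x dot ez 0.0 F [-1.8  2.2 -1.6] w 0.0094
0.782794945088104 0.2634712586101323
```

```bash
python3 -m inch '[[[0,-0.0033,0.003,0,0,0,1],[0,0,0,0,0,0,1]]]'; python3 - <<'E'
from h import *
rep()
p,R=cur();g=ch(p-.019*R[:,2]);th=np.arctan2(g[2]-.1,.11-g[1])-.027;print(th)
for n in('scene','top'):cv2.imwrite(f'pics/m_{n}.png',grab_frame(n))
im=np.hstack([cv2.imread('pics/m_top.png')[170:250,270:350],cv2.imread('pics/m_scene.png')[120:220,270:370].copy()[:80,:80]])
cv2.imwrite('pics/m.png',cv2.resize(im,(800,400),interpolation=2))
E
```

```text
t: 21.3
eef_pos: [0.6425, -0.0602, 0.2708]
ee_rot: [3.141, 0.0, -2.944]
force: [-3.4, 4.4, 1.3]
width: 0.0093
t 21.3 grasp chest [-2.000e-04 -7.280e-02  2.898e-01] lean 0.01 yawerr -0.08 tool x dot ez -0.0005 F [-2.4  5.   1.3] w 0.0093
0.7769407298098457
```

View pics/m.png

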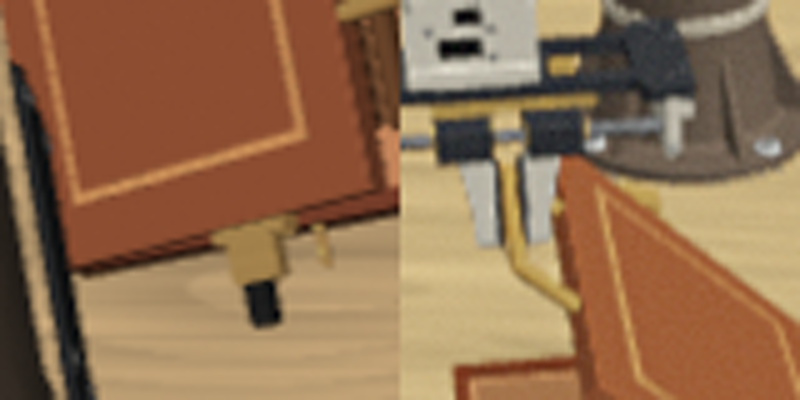

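```bash
python3 -m inch '[[[0,-0.003,0.003,0,0,0,1],[0,0,0,0,0,0,1],[0,0,0,0,0,0,1]]]'; python3 - <<'E'
from h import *
rep()
p,R=cur();g=ch(p-.019*R[:,2]);th=np.arctan2(g[2]-.1,.11-g[1])-.027;print(th)
E
```

```text
t: 21.7
eef_pos: [0.6428, -0.061, 0.27]
ee_rot: [3.141, 0.001, -2.944]
force: [-5.9, 6.6, 4.9]
width: 0.0092
t 21.7 grasp chest [-1.00e-04 -7.37e-02  2.89e-01] lean 0.04 yawerr -0.06 tool x dot ez -0.0013 F [-4.5  7.7  4.9] w 0.0092
0.7725279830261953
```

The lid is now supported: it is at about 0.77 rad with roughly 9 N of reaction along its arc. I'll open only a little and withdraw upward.

```bash
python3 -m inch '[[[0,0,0,0,0,0,0.78],[0,0,0,0,0,0,0.78],[0,0,0,0,0,0,0.78],[0,0,-0.02,0,0,0,0.76],[0,0,-0.03,0,0,0,0.76],[0,0,-0.06,0,0,0,0.76],[0,0,-0.08,0,0,0,0.76],[0,0,-0.08,0,0,0,0.76],[0,0,0,0,0,0,0.76]]]'; python3 - <<'E'
from h import *
rep()
for n in('scene','top'):cv2.imwrite(f'pics/n_{n}.png',grab_frame(n))
im=np.hstack([cv2.imread('pics/n_top.png')[150:250,270:370],cv2.imread('pics/n_scene.png')[120:220,260:360]])
cv2.imwrite('pics/n.png',cv2.resize(im,(800,400),interpolation=2))
for th in(.73,.77,.81,.85):print(th,proj('top',w(bar(th))).round(1),proj('scene',w(bar(th))).round(1))
E
```

```text
t: 22.6
eef_pos: [0.6446, -0.0631, 0.4116]
ee_rot: [-3.138, 0.01, -2.945]
force: [0.1, -0.4, 1.1]
width: 0.0208
t 22.6 grasp chest [ 0.0011 -0.0761  0.4306] lean -0.2 yawerr -0.12 tool x dot ez -0.0105 F [ 0.1 -0.4  1.1] w 0.0208
0.73 [350.2 145.5] [289.9 165.2]
0.77 [347.1 145.4] [292.5 162.7]
0.81 [343.8 145.4] [295.1 160.2]
0.85 [340.3 145.5] [297.9 157.9]
```

View pics/n.png

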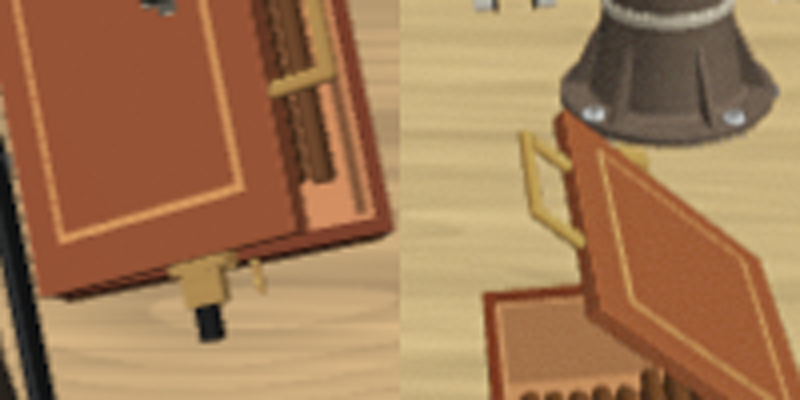

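The bar centre at scene (292.8,163) means θ ≈ 0.77, which is the propped value. I'll move farther off, wait, and re-check.

```bash
python3 -m inch '[[[0,-0.05,-0.04,0,0,0,0.76],[0,-0.07,-0.04,0,0,0,0.76],[0,-0.08,0,0,0,0,0.76],[0,-0.08,0,0,0,0,0.76],[0,-0.08,0,0,0,0,0.76],[0,0,0,0,0,0,0.76],[0,0,0,0,0,0,0.76],[0,0,0,0,0,0,0.76],[0,0,0,0,0,0,0.76],[0,0,0,0,0,0,0.76],[0,0,0,0,0,0,0.76],[0,0,0,0,0,0,0.76],[0,0,0,0,0,0,0.76],[0,0,0,0,0,0,0.76],[0,0,0,0,0,0,0.76],[0,0,0,0,0,0,0.76]]]'; python3 - <<'E'
from h import *
rep()
for n in('scene','top'):cv2.imwrite(f'pics/o_{n}.png',grab_frame(n))
im=np.hstack([cv2.imread('pics/o_top.png')[150:250,270:370],cv2.imread('pics/o_scene.png')[120:220,260:360]])
cv2.imwrite('pics/o.png',cv2.resize(im,(800,400),interpolation=2))
a=cv2.imread('pics/n_scene.png')[150:200,280:350].astype(int);b=cv2.imread('pics/o_scene.png')[150:200,280:350].astype(int);print(abs(a-b).mean())
E
```

```text
t: 24.3
eef_pos: [0.6781, -0.2387, 0.444]
ee_rot: [-3.141, 0.0, -2.945]
force: [-0.0, 0.1, -0.8]
width: 0.0214
t 24.3 grasp chest [-0.0005 -0.2549  0.463 ] lean -0.03 yawerr -0.1 tool x dot ez -0.0002 F [-0.   0.1 -0.8] w 0.0214
1.868
```

View pics/o.png

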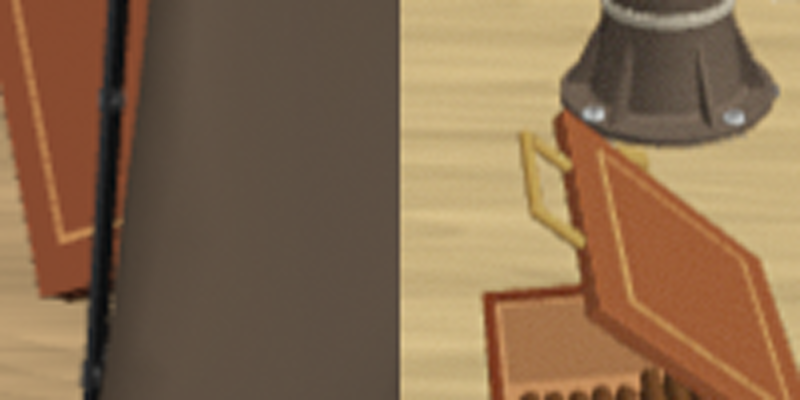

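View pics/o_scene.png

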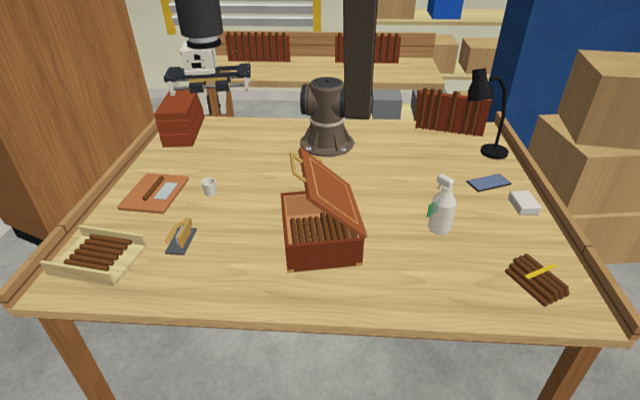

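The lid has not moved in 1.7 s with the robot clear of it (bar still at about scene (293,163)). At that angle an unsupported lid would sink. The cup (209,186), cutter (181,237) and spray bottle (441,205) are where they started.

```bash
python3 -c "
from station import job_done
print(job_done())"
```

```text
the job is handed in; nothing more can be done
None
```

The chest lid now rests on the prop rod at about 0.77 rad, and I handed the job in at about 24 s.

- **Lifting:** I raised the lid by the brass bar to about 1.32 rad, let go, and it stayed up by itself.
- **Rod:** I swung the rod up by the knob to about 1.61 to 1.63 rad with the gripper leaning to the front. It stayed there when released.
- **Propping:** I lowered the lid by the bar until the rod took the load, at about 0.77 rad with roughly 9 N of reaction, then let go and backed off.

**Last checks:**
- The scene view puts the bar centre at about (293,163), which matches 0.77 rad. The lid had not moved after 1.7 s with the robot clear, and an unsupported lid would have sunk at that angle.
- The cup, cutter and spray bottle look unmoved.

**What disagreed or stayed unseen:**
- The knob was 3 to 4 mm off my camera-based position. This gave about 20 N of side force while pinching it, which I relieved before swinging the rod.
- The measured bar radius was 2 to 4 mm larger than the model, and releasing the bar at the top took off about 20 N.
- I could not see the rod tip inside the socket, because the cup hides it in the top view and the arm covered that view in the last picture. That it is seated rests on the lid's angle, the load and the lid staying put.

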